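Tag out the gearmotor rig and dip its level gauge

TASK

Before dipping the switched-off gearmotor rig, take the white do-not-start board out of the rack and hang it by its hole on the switch box's peg. Then take the gauge rod from its rest, slide it gently into the inclined guide tube on the gear case until its collar rests on the mouth of the tube, draw it right out again, and hold it level and still with its tip a hand's breadth or more above the white pad, ready for reading. Finish while still holding the gauge there; leave the board hanging and the other things on the bench as they are.

Things in the scene. Friction and masses are not known exactly. Their poses are not given: they have to be found in the camera images.
- board: Do-not-start board: upright white plastic plate, 70 wide x 120 high x 8 thick, about 0.09 kg, with one round 24 mm hole and a black prohibition disc on each face. It stands loose in one of the rack's two slots. Origin at the middle of its lower edge; x is its normal (thickness), y its width, z up. Both faces are alike. Pinch its top edge across the thickness.
- board_hole (a point): Centre of the board's 24 mm hole, which goes through along the board's x; 90 above the lower edge, 30 below the top edge, in the middle of the width.
- rack: Fixed aluminium board rack, 140 x 90 plate, 8 thick, with two upright slots (10 gap, walls 3 thick, tops at 43 above the bench) centred 35 either side of its origin along its x. Origin: centre of the underside. The board is in one slot, the circuit module in the other; the lower edges stand on the plate. Lift straight up by 40 or more to clear the slot.
- isolator: Fixed grey switch box, 110 deep (x) x 120 wide (y) x 200 high, with a rotary switch and a steel peg on its front face, which looks along its own -x. Origin: centre of the underside. A hung board is upright with its normal along the box's x.
- peg_root (a point): Where the peg leaves the box's front face, 185 above the bench: (-55, 0, 185) in the box's frame. The peg is a plain straight round steel rod of 8 mm diameter, 67 long, with no upturned end, rising outwards by 12 degrees.
- peg_tip (a point): Outer end of the peg's axis (it has a round end 4 beyond): (-120, 0, 199) in the box's frame.
- gauge: Level gauge rod, loose, 0.14 kg, balancing near its collar: grey flat-sided grip, steel collar, thin steel rod with two grooves near the tip. Origin on the axis in the grip; x runs along the axis to the tip, z up as it lies. Grip: 14 wide (y) x 18 high (z), from x = -55 to +45. Neck 10 diameter to the collar, 26 diameter, x = 65 to 71. Rod 8 diameter from 71 to 221, last 6 tapered.
- gauge_collar (a point): Centre of the collar's tip-side face, the face that comes to rest on the tube's mouth (x = 71 on the gauge).
- gauge_tip (a point): Tip of the gauge rod (x = 221 on the gauge).
- rest: Fixed wooden rest: 210 x 60 base plate, 10 thick, with two open-topped forks 12 thick along x, tops at 61 and 66 above the bench, holding the grip at x = -85 and the rod at x = +90. Origin: centre of the underside. The gauge's origin is at (-40, 0, 50) in its frame, the axes parallel; lift the gauge straight up by 30 or more to clear it.
- gearmotor: Fixed gearmotor rig: grey gear case 130 x 120, top at 160 above the bench, on a base plate. A finned motor of 136 diameter runs from it along its own -y to 300 (terminal box on top, to 176 high). Origin under the centre of the case. The guide tube comes out of the case's +y side, oppopoint the motor.
- guide_tube: Fixed steel tube on the gear case. Origin: centre of its mouth, at (0, 125, 155) in the gearmotor's frame. z points out of the mouth along the tube: along the gearmotor's +y and up, 40 degrees above level. Bore 16 (4 play round the rod), outside 28; the first 70 stand clear of the case and the bore is free for the rod's whole 150. Fully in, gauge_collar is at this origin.
- pad: White absorbent paper pad, 150 (x) x 180 (y) x 2, lying fixed on the bench. Origin: centre of the underside.
- module: Bystander: green circuit module 70 x 120 x 8 with black chips and no hole, upright in the rack's other slot.
- cleaner: Bystander: grey bottle 48 diameter, 130 high. Origin at its underside.
- spool: Bystander: reel of solder 60 diameter, 44 high. Origin at its underside.
- meter: Bystander: hand multimeter 180 x 85 x 45, lying. Origin at its underside.
- tin: Bystander: steel tin 56 diameter, 45 high. Origin at its underside.
- screwdriver: Bystander: screwdriver lying on the bench.
- spanner: Bystander: spanner lying on the bench near the robot.

How it is judged (in metres and radians):
On the way, in this order (a step that is already met when the one before it is completed fails the run):
1. the board hangs by its hole on the switch box's peg, upright and let go (x of board_hole in the frame of isolator between -0.122 and -0.055 m and y of board_hole in the frame of isolator between -0.02 and 0.02 m and z of board_hole in the frame of isolator between 0.163 and 0.207 m and angle between board's own z axis and vertical below 0.25 rad and contact force between board and isolator above 0.15 N and contact force between board and the fingers below 0.05 N), for 0.3 s.
2. the gauge, held in the gripper, is in the guide tube with its collar resting on the mouth (z of gauge_collar in the frame of guide_tube between -0.004 and 0.004 m and distance between gauge_collar and guide_tube below 0.008 m and angle between the x axis of gauge and the z axis of guide_tube, either way round below 0.12 rad and z of gauge_tip in the frame of guide_tube below -0.1 m and contact force between gauge and guide_tube above 0.2 N and contact force between gauge and the fingers above 2 N), for 0.2 s.
3. the gauge, held in the gripper, has been drawn right out of the tube (z of gauge_tip in the frame of guide_tube above 0.01 m and contact force between gauge and the fingers above 2 N), for 0.1 s.
At the end, for the whole second after the job is handed in: The gauge is held by the gripper alone, level within 7 degrees and still, its tip over the white pad and at least 75 mm above the bench; the board hangs upright (within 14 degrees) by its hole on the peg, not touched by the fingers (all of step 1 and contact force between gauge and the fingers above 2 N and angle between gauge's own x axis and vertical between 1.45 and 1.69 rad and x of gauge_tip in the frame of pad between -0.075 and 0.075 m and y of gauge_tip in the frame of pad between -0.09 and 0.09 m and height (world z) of each of gauge_tip, gauge above 0.075 m and linear speed of gauge below 0.02 m/s and angular speed of gauge below 0.15 rad/s and contact force between gauge and gearmotor below 0.05 N and contact force between gauge and rest below 0.05 N and contact force between gauge and isolator below 0.05 N and contact force between gauge and board below 0.05 N and contact force between gauge and pad below 0.05 N and contact force between gauge and rack below 0.05 N); the arm keeps its last pose, push and grip.
It fails at once if the gauge is rammed against the rig or its tube (more than 45 N) (contact force between gauge and gearmotor above 45 N).
It fails at once if the gauge falls to the bench (height (world z) of gauge below 0.03 m).
It fails at once if the board is dropped flat (angle between board's own z axis and vertical above 1.2 rad).
It fails at once if a bystander is pushed away or knocked over (30 mm) (distance of any of module, cleaner, spool, meter, tin, screwdriver, spanner from where it was at the start of the episode above 0.03 m or angle between any of module, cleaner's own z axis and vertical above 0.5 rad).
It also fails if it takes over 64 s, if anything falls off the work surface, if the arm or the gripper's body presses on something with over 40 N, if the wrist force passes 120 N, or if a joint passes its speed limit or range.

ROBOT

A 7-joint arm with a two-finger parallel gripper is mounted at the origin on the work surface. World frame = base frame: x ahead of the robot, y to its left, z up, the work surface at z = 0. Lengths are in mm, angles in rad, forces in N, time in s.
With the tool pointing down it reaches from about 425 to 875 mm from the base axis. Payload 4.7 kg.
Tool frame: the origin (TCP) lies between the finger pads; the fingertips stand 11 mm ahead of it and the grasp point (between the pads) lies 8 mm behind it; z points along the fingers, y is the line along which they close (so a half turn about z gives the same grasp; the last joint's range is limited). The gripper opens to 87 mm and grips with 3 to 60 N. Pads are 19 mm wide; open, the fingers measure 117 mm over their backs; the gripper's body (75 mm by 190 mm) begins 51 mm behind the grasp point.
Start: joints at [1.317, 0.321, -0.07, 1.45, 0.023, 1.371, -0.057], TCP at [171.976, -626.856, 233.587] pointing down, gripper open.
Joint ranges: [-2.86, 2.86], [-0.3, 2.09], [-1.38, 1.24], [0.06, 2.45], [-1.56, 4.7], [0.09, 2.05], [-2.69, 2.69]. Speed limits (rad/s): [2.57, 2.57, 3.14, 3.14, 3.14, 3.14, 3.14].

INTERFACE

Orientations are given as a unit quaternion [w, x, y, z].
In Python, from plant import env, solver, monitor, camera, camera_model, cut_out gives the robot as it stands. Calls block until the motion is done:
- env.move_to(position, orientation): joint-space move of the TCP to a pose.
- env.move_linear(position, ori=None, rate=150, guard=None): straight line of the TCP; ori=None keeps the orientation; rate is the mean speed in mm/s. With guard (N) it stops when the force on the tool has changed by that much, and returns True; else False.
- env.goto_joints(angles): joint-space move.
- env.move_gripper(opening, grip_force=None): finger opening in mm; grip_force is the grip in N (None keeps the last); returns when the fingers have stopped.
- env.pause(seconds).
- solver.ik(position, orientation): joint angles nearest the present ones, or None.
- monitor.get_state(): the state.
- camera(name): name is "side" or "top" or "wrist"; returns (picture, depth): 420x560x3 uint8, red, green, blue; 420x560 float32, mm along the optical axis (not along the pixel's ray), 0 where there is no reading.
- camera_model(name): a dict with "K" (3x3 intrinsics, pixels), "rvec" (rotation vector, rad) and "tvec" (3), from world to camera coordinates, as OpenCV has them; the wrist camera has in their place "T_tool_cam" (4x4, takes a point from camera to tool coordinates, whose origin is the TCP and whose axes are the flange's). Camera axes: x right, y down, z forward; pixel columns grow to the right and rows downward; lengths in mm; the calibration is good to about 2 mm. A picture is of the moment at which its call begins: read the wrist's pose just before it. camera_model takes no time and is no camera call.
A pose or a line that the arm cannot do raises env.Unreachable and nothing moves.
- env.sign_off(): hands the job in; it is judged then, once.
Trained networks look in the newest picture that a camera, given by its name, has taken for a name from the list of things; names that differ only in an ending like _2 or _b are one class to them, and where a whole thing is asked for, a point or a joint stands for the part that bears it (a point fixed in the world has none). Each returns a list of dicts, best first, with "p" (0 to 1); they miss things now and then, are a little off and sometimes report something else, mostly with a low value. They report only what shows in the picture. A call takes as long as a camera call.
- cut_out(thing, camera): "pixels" (420x560 bool, what is visible of it) and "extent" ([left, top, right, bottom] in pixels, round what is visible of it).
The state is a dict: "time_s": time; "q": joint angles; "qd": joint speeds; "joint_efforts": joint torques, N m; "eef_pos": TCP position; "orientation": TCP orientation; "ft_force": force on the tool from outside, world axes, zero at the start; "torque": the same for the moment, N m; "gripper_width": finger opening in mm; "grip_force": force on a finger pad.
Only numpy, scipy, OpenCV 4.12 (cv2) and the standard library are available. Lean on these libraries where they do the work, as an engineer would, in place of code of your own. Each camera call takes 0.05 s, during which the arm holds its last target. There are 200 camera calls.

## Working session

There is one attempt and no reset: what is moved stays moved. The work goes in short steps, each a Python script; the robot and the scene stay as the last script left them, time stands still between calls to the robot, and variables do not carry over. Pictures are saved under pics/ and viewed, at most 10 in all, crops included, and the job is handed in when it is done.

```bash
ls; mkdir -p pics; cat > h.py <<'E'
import numpy as np, cv2
from scipy.spatial.transform import Rotation as R
from plant import env, solver, monitor, camera, camera_model, cut_out
def Rq(q): return R.from_quat(np.array(q)[[1,2,3,0]])
def quat(M): q=R.from_matrix(M).as_quat(); return [q[3],q[0],q[1],q[2]]
def frame(z,y):  # tool rotation with z and y axes
    z=np.array(z,float);z/=np.linalg.norm(z);y=np.array(y,float);y-=z*(y@z);y/=np.linalg.norm(y)
    return np.c_[np.cross(y,z),y,z]
def ext(n,st=None):
    m=camera_model(n)
    if 'T_tool_cam' in m:
        T=np.eye(4);T[:3,:3]=Rq(st['orientation']).as_matrix();T[:3,3]=st['eef_pos'];T=T@np.array(m['T_tool_cam'])
    else:
        W=np.eye(4);W[:3,:3]=cv2.Rodrigues(np.array(m['rvec'],float))[0];W[:3,3]=np.ravel(m['tvec']);T=np.linalg.inv(W)
    return np.array(m['K']),T
def cloud(n,depth,st=None):
    K,T=ext(n,st);v,u=np.indices(depth.shape)
    P=np.stack([(u-K[0,2])/K[0,0]*depth,(v-K[1,2])/K[1,1]*depth,depth],-1)
    P=P@T[:3,:3].T+T[:3,3];P[depth<=0]=np.nan;return P
E
python3 - <<'E'
from h import *
ims=[]
for n in ["top","side"]:
    im,d=camera(n);cv2.imwrite(f"pics/{n}0.png",im[...,::-1]);P=cloud(n,d);np.save(n+"P.npy",P)
    print(n,ext(n)[1].round(2).tolist())
    for t in ["board","rack","isolator","gauge","rest","gearmotor","guide_tube","pad","module","peg_tip"]:
        for r in cut_out(t,n)[:2]:
            q=P[r["pixels"]];q=q[~np.isnan(q[:,0])]
            print(t,round(r["p"],2),r["extent"],np.nanpercentile(q,[2,50,98],axis=0).round().tolist() if len(q) else 0)
print(monitor.get_state()["time_s"])
E
```

```text
pics
plant.py
top [[0.0, -1.0, 0.08, 446.03], [-1.0, -0.0, -0.0, 84.03], [0.0, -0.08, -1.0, 1251.18], [0.0, 0.0, 0.0, 1.0]]
board 0.5 [374.9, 166.6, 382.5, 190.2] [[600.0, -238.0, 7.0], [634.0, -197.0, 92.0], [669.0, -194.0, 131.0]]
rack 0.6 [358.2, 170.0, 404.1, 198.7] [[593.0, -293.0, 2.0], [630.0, -230.0, 10.0], [682.0, -167.0, 86.0]]
isolator 0.79 [119.3, 203.4, 186.5, 253.6] [[422.0, 380.0, 45.0], [482.0, 432.0, 199.0], [543.0, 508.0, 204.0]]
gauge 0.6 [244.4, 181.3, 327.5, 197.1] [[596.0, -37.0, 6.0], [623.0, 103.0, 56.0], [642.0, 200.0, 64.0]]
rest 0.63 [239.2, 173.1, 302.0, 201.9] [[586.0, 22.0, 6.0], [615.0, 112.0, 11.0], [660.0, 217.0, 66.0]]
gearmotor 0.87 [319.1, 215.3, 468.2, 293.2] [[326.0, -425.0, 12.0], [416.0, -239.0, 147.0], [510.0, -63.0, 178.0]]
gearmotor 0.35 [241.4, 177.2, 297.0, 191.2] [[610.0, 46.0, 10.0], [629.0, 155.0, 58.0], [647.0, 206.0, 64.0]]
guide_tube 0.78 [319.0, 232.4, 339.8, 244.0] [[441.0, -88.0, 103.0], [463.0, -56.0, 142.0], [477.0, -19.0, 164.0]]
guide_tube 0.39 [239.4, 172.2, 303.3, 200.5] [[586.0, 19.0, 4.0], [618.0, 115.0, 11.0], [663.0, 217
[... 1389 characters left out ...]
[455.0, -49.0, 132.0], [476.0, -16.0, 162.0]]
pad 0.98 [252.6, 256.5, 328.4, 317.2] [[374.0, 63.0, -0.0], [442.0, 158.0, 2.0], [513.0, 237.0, 5.0]]
pad 0.73 [205.4, 213.6, 253.5, 273.9] [[595.0, -33.0, 43.0], [624.0, 143.0, 56.0], [643.0, 213.0, 61.0]]
module 0.7 [251.7, 155.1, 273.5, 176.6] [[605.0, -269.0, 61.0], [632.0, -265.0, 109.0], [667.0, -260.0, 127.0]]
module 0.42 [204.6, 214.1, 259.3, 274.6] [[593.0, -38.0, 7.0], [624.0, 139.0, 55.0], [646.0, 213.0, 61.0]]
peg_tip 0.92 [174.7, 270.9, 284.1, 420.0] [[418.0, 407.0, 28.0], [475.0, 499.0, 178.0], [548.0, 525.0, 202.0]]
peg_tip 0.45 [250.2, 156.2, 273.4, 179.8] [[605.0, -478.0, -0.0], [637.0, -265.0, 107.0], [737.0, -243.0, 128.0]]
1.1
```

```bash
python3 -c "
import cv2
a=cv2.imread('pics/top0.png');b=cv2.imread('pics/side0.png')
cv2.imwrite('pics/t1.png',cv2.resize(a[130:330,100:500],(800,400),interpolation=2))
cv2.imwrite('pics/s1.png',cv2.resize(b[120:420,150:430],(560,600),interpolation=2))"
```

```text
(no output)
```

View pics/t1.png

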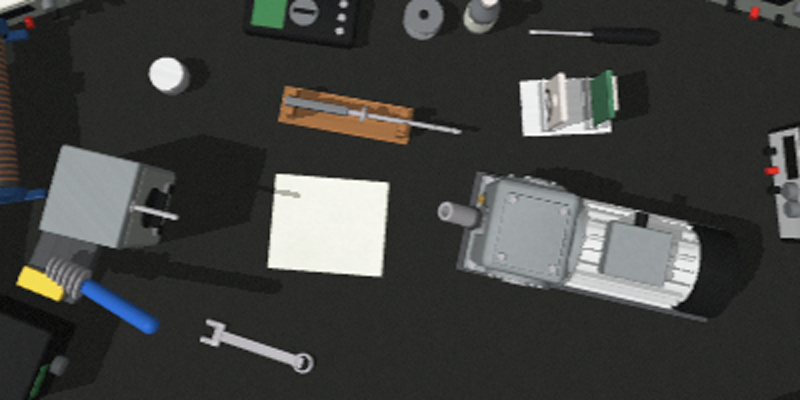

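View pics/s1.png

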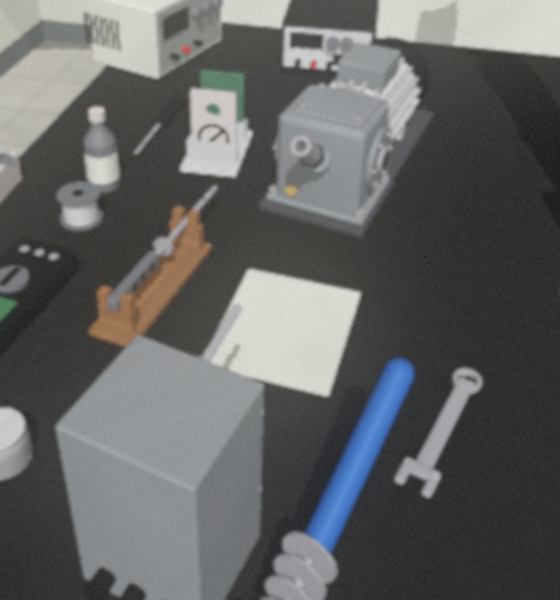

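The top view shows the peg at about (167,233)-(189,238) full-image pixels, pointing to -y. The tube mouth is at about (322,236), the gauge lies tip towards -y, and the white board stands in the left slot. I'll take closer wrist views next.

```bash
python3 - <<'E'
from h import *
print(np.round(camera_model("wrist")["T_tool_cam"],3).tolist(), camera_model("wrist")["K"])
T=np.array(camera_model("wrist")["T_tool_cam"])
print(monitor.get_state()["orientation"])
views={"gb":((635,-225,330),["board","rack","module"]),"tube":((455,-40,360),["guide_tube","gearmotor"]),"gauge":((615,105,300),["gauge","rest"]),"peg":((470,350,400),["isolator","peg_tip"])}
M=frame([0,0,-1],[0,1,0])   # tool x = ?
cx=M@T[:3,3]; cx[2]=0
print(M.tolist(),cx)
for n,(t,things) in views.items():
    ok=False
    for s in (1,-1):
        M=frame([0,0,-1],[0,s,0]);c=M@T[:3,3];c[2]=0
        try: env.move_to(list(np.array(t)-c*.9),quat(M));ok=True;break
        except env.Unreachable: pass
    print(n,ok,s,monitor.get_state()["time_s"])
    if not ok: continue
    env.pause(.2);st=monitor.get_state();im,d=camera("wrist");P=cloud("wrist",d,st)
    cv2.imwrite(f"pics/w_{n}.png",im[...,::-1]);S=dict(P=P,im=im,st_p=st["eef_pos"],st_o=st["orientation"])
    for t in things:
        for r in cut_out(t,"wrist")[:1]:
            S["m_"+t]=r["pixels"];q=P[r["pixels"]];q=q[~np.isnan(q[:,0])]
            print(t,round(r["p"],2),r["extent"],np.percentile(q,[2,50,98],axis=0).round().tolist() if len(q) else 0)
    np.savez(f"w_{n}.npz",**S)
E
python3 -c "
import cv2,numpy as np
L=[cv2.imread(f'pics/w_{n}.png') for n in ['gb','tube','gauge','peg']]
L=[cv2.resize(x if x is not None else np.zeros((420,560,3),np.uint8),(400,300),interpolation=3) for x in L]
cv2.imwrite('pics/mos.png',np.vstack([np.hstack(L[:2]),np.hstack(L[2:])]))"
```

```text
[[0.001, -0.964, -0.265, 71.596], [1.0, 0.001, 0.0, 0.659], [0.0, -0.265, 0.964, -151.543], [0.0, 0.0, 0.0, 1.0]] [[360.30906601   0.         279.28670956]
 [  0.         360.30906601 206.53960076]
 [  0.           0.           1.        ]]
[ 6.23526588e-05  9.91046861e-01  1.33514479e-01 -4.80420936e-06]
[[-1.0, 0.0, 0.0], [0.0, 1.0, 0.0], [0.0, 0.0, -1.0]] [-71.59598084   0.65900297   0.        ]
gb True 1 3.4833
board 0.78 [296.9, 76.2, 310.7, 156.5] [[602.0, -206.0, 9.0], [635.0, -203.0, 128.0], [669.0, -191.0, 130.0]]
rack 0.57 [212.6, 79.2, 328.8, 157.4] [[595.0, -303.0, 7.0], [635.0, -230.0, 8.0], [682.0, -168.0, 44.0]]
module 0.76 [222.6, 85.3, 249.3, 159.7] [[607.0, -279.0, 39.0], [639.0, -269.0, 126.0], [673.0, -265.0, 130.0]]
tube True 1 4.9
guide_tube 0.74 [230.6, 93.2, 303.9, 143.7] [[439.0, -89.0, 104.0], [461.0, -56.0, 143.0], [478.0, -21.0, 164.0]]
gearmotor 0.65 [0.0, 0.0, 303.2, 178.6] [[355.0, -300.0, 12.0], [430.0, -173.0, 155.0], [507.0, -44.0, 177.0]]
gauge True 1 6.15
rest 0.58 [199.9, 79.7, 385.1, 165.1] [[584.0, 24.0, 8.0], [620.0, 109.0, 11.0], [661.0, 207.0, 66.0]]
peg True 1 7.6583
isolator 0.55 [266.7, 53.5, 468.5, 200.9] [[423.0, 372.0, 54.0], [478.0, 444.0, 200.0], [543.0, 511.0, 202.0]]
```

View pics/mos.png

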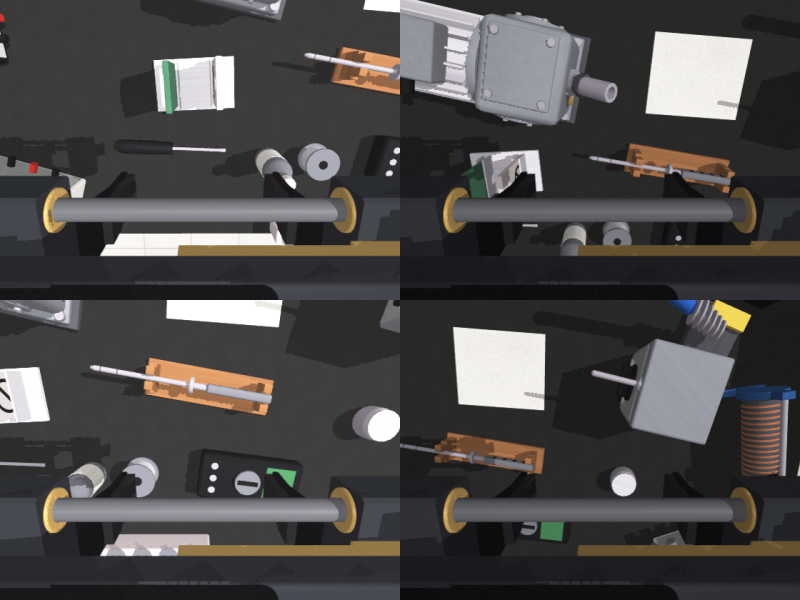

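The wrist views show the board's top edge, the tube, the gauge in its rest and the peg clearly. Next I fit their geometry.

```bash
cat > fit.py <<'E'
from h import *
from scipy.optimize import least_squares
def pts(n,lo,hi,names=False):
    P=np.load(f"w_{n}.npz")["P"].reshape(-1,3);P=P[~np.isnan(P[:,0])]
    return P[((P>lo)&(P<hi)).all(1)]
def line(p):
    c=p.mean(0);v=np.linalg.svd(p-c)[2][0];return c,v
def rect(p):
    (c,s,a)=cv2.minAreaRect(p[:,:2].astype(np.float32));return np.round(c,1),np.round(s,1),round(a,2)
for n,z0,z1 in (("gb",120,140),):
    p=pts(n,[590,-225,z0],[690,-175,z1]);print("board",len(p),rect(p),p[:,2].mean(),line(p))
    p=pts(n,[580,-320,3],[700,-150,14]);print("rackplate",rect(p),np.median(p[:,2]))
    p=pts(n,[590,-225,38],[690,-170,47]);print("slot walls",rect(p),len(p),p[:,2].mean())
    p=pts(n,[590,-295,120],[690,-240,140]);print("module",rect(p))
p=pts("peg",[400,370,193],[570,530,206]);print("iso top",len(p),rect(p),np.median(p[:,2]))
p=pts("peg",[430,300,165],[520,372,215]);print("peg",len(p),line(p),p.min(0),p.max(0))
p=pts("gauge",[585,-60,35],[660,230,75])
gm=p[(p[:,2]>54)]
print("gauge all",len(gm),gm.min(0),gm.max(0))
p=pts("gauge",[570,0,4],[680,230,15]);print("restplate",rect(p))
p=pts("tube",[340,-200,150],[530,-60,170]);print("case top",len(p),rect(p),np.median(p[:,2]))
d=np.load("w_tube.npz");m=d["m_guide_tube"];p=d["P"][m];p=p[~np.isnan(p[:,0])];
print("tubepts",len(p),p[p[:,1].argsort()][-12:].round(0).tolist())
p=pts("peg",[300,0,-5],[600,300,8])
im=np.load("w_peg.npz");w=(im["im"].min(-1)>170)&(abs(im["P"][...,2])<10);print("pad",rect(im["P"][w]))
E
python3 fit.py
```

```text
board 677 (array([ 634.4, -201. ]), array([69.7,  8.2]), 3.06) 128.16175992075944 (array([ 633.4863245 , -201.18193681,  128.16175992]), array([ 0.99881704,  0.04860265, -0.00152075]))
rackplate (array([ 634.8, -237.4]), array([111.4, 163.1]), 5.7) 8.358529054714552
slot walls (array([ 637.2, -206.7]), array([79.2,  4.1]), 2.89) 213 42.88996929562524
module (array([ 640.1, -273.2]), array([70.1, 13.4]), 2.79)
iso top 14710 (array([481.5, 439.6]), array([143.8, 120.1]), 76.56) 200.25080817106948
peg 335 (array([461.05859214, 354.06864845, 199.41432902]), array([ 0.23573361,  0.95198757, -0.19531856])) [454.03313915 336.47625953 193.71409346] [468.68199421 371.69514014 205.56309488]
gauge all 2475 [589.94982863 -57.48102306  54.0027226 ] [659.17882946 210.64110865  67.92238249]
restplate (array([623.8, 116.7]), array([209.7,  60.1]), 80.0)
case top 15416 (array([ 441.3, -147.3]), array([114.6, 124.9]), 77.75) 159.9193037702497
tubepts 2120 [[468.0, -19.0, 148.0], [466.0, -19.0, 147.0], [467.0, -19.0, 147.0], [469.0, -19.0, 147.0], [470.0, -19.0, 146.0], [471.0, -18.0, 146.0], [472.0, -18.0, 145.0], [465.0, -18.0, 146.0], [466.0, -18.0, 146.0], [467.0, -17.0, 145.0], [485.0, -10.0, 2.0], [483.0, -9.0, 1.0]]
pad (array([448.3, 143.3]), array([182.3, 150. ]), 85.7)
```

```bash
cat > fit2.py <<'E'
from fit import *
print("-----")
p=pts("peg",[400,372,193],[570,530,206]);h=p[:,:2]
for a in np.radians([13,13.5,14]):
    ux=np.array([np.sin(a),np.cos(a)]);uy=np.array([-np.cos(a),np.sin(a)])
    X=h@ux;Y=h@uy;k=np.abs(Y-np.median(Y))>12
    e=[np.percentile(X[k],[.5,99.5]),np.percentile(Y[X>np.median(X)-40],[.5,99.5])];c=ux*np.mean(e[0])+uy*np.mean(e[1])
    print("iso",np.degrees(a),np.ptp(e[0]),np.ptp(e[1]),c, "root",c-55*ux,"tip",c-120*ux)
q=pts("peg",[430,300,165],[520,372,215])
# cylinder fits of fixed radius
def cyl(p,r,c0,v0):
    v0=np.array(v0)/np.linalg.norm(v0);a=np.cross(v0,[0,0,1]);a/=np.linalg.norm(a);b=np.cross(v0,a)
    def f(x):
        v=v0+x[2]*a+x[3]*b;v/=np.linalg.norm(v);w=p-(c0+x[0]*a+x[1]*b);return np.linalg.norm(w-np.outer(w@v,v),axis=1)-r
    s=least_squares(f,[0,0,0,0],loss='soft_l1',f_scale=.7);v=v0+s.x[2]*a+s.x[3]*b;v/=np.linalg.norm(v)
    return c0+s.x[0]*a+s.x[1]*b,v,np.median(np.abs(s.fun)),p@v
c,v,e,t=cyl(q,4,np.array([461,354,195.]),[.228,.951,-.208])
print("peg axis",c,v,e,"tipaxis end",c+v*(t.min()-c@v),np.degrees(np.arctan2(v[0],v[1])),np.degrees(np.arcsin(v[2])))
d=np.load("w_tube.npz");p=d["P"][d["m_guide_tube"]];p=p[~np.isnan(p[:,0])];p=p[(p[:,2]>95)]
u=np.array([.212*.766,.977*.766,.643])
al=(p-[467.8,-25.2,155])@u; p2=p[(al<-3)&(al>-62)]
c,v,e,t=cyl(p2,14,np.array([467.8,-25.2,155.])-30*u,u)
print("tube",c,v,e,np.degrees(np.arctan2(v[0],v[1])),np.degrees(np.arcsin(v[2])),"mouth along",np.percentile(p@v-c@v,[95,98,99.5]),"pt",c+v*(np.percentile((p-c)@v,98)))
xd=-np.array([np.sin(np.radians(10)),np.cos(np.radians(10)),0]);o=np.array([623.8,116.7,0])-40*xd
p=pts("gauge",[560,-90,46],[670,240,75]);al=(p-o)@xd;la=(p-o)@np.array([-xd[1],xd[0],0])
for lo,hi,zl in((-30,30,55),(80,120,48),(145,215,48)):
    k=(al>lo)&(al<hi)&(abs(la)<12)&(p[:,2]>zl);print("gauge seg",lo,k.sum(),np.median(la[k]),np.percentile(la[k],[2,98]),np.percentile(p[k,2],[5,50,95]))
k=(abs(la)<14)&(p[:,2]>46);print("gauge along",np.percentile(al[k],[.2,99.8]),al[k&(abs(la)>8)&(al>50)&(al<80)].mean(),o)
E
python3 fit2.py | sed '1,/-----/d'
```

```text
iso 13.0 107.99157774083301 118.10402718855966 [485.28681327 455.82109197] root [472.91450528 402.2307384 ] tip [458.29268675 338.89668419]
iso 13.5 107.95466648708702 118.04752438543437 [485.24443394 455.78682818] root [472.40493893 402.30648255] tip [457.23099028 339.10243773]
iso 14.0 107.89345788717753 118.03016957792823 [485.19419409 455.75859878] root [471.88848983 402.39233384] tip [456.16356661 339.32311163]
peg axis [461.12977759 354.23901648 196.23506714] [ 0.22334855  0.95415135 -0.19927526] 0.37913710540861256 tipaxis end [456.93147655 336.30375479 199.98086057] 13.174632902617224 -11.494581150877055
tube [463.18308695 -48.30132826 136.40201338] [0.1729921  0.76687517 0.61804223] 0.6630235366251735 12.712037970254112 38.1733084828687 mouth along [29.64979153 30.04594708 30.48862984] pt [468.38079836 -25.25983737 154.9716776 ]
gauge seg -30 748 -0.14440611830073846 [-6.78325714  6.76009408] [56.99115809 59.09079871 60.47643655]
gauge seg 80 284 -0.2195022477352449 [-3.9254568   3.68671989] [51.13811602 53.55846101 55.08973622]
gauge seg 145 511 -0.2538970617332826 [-3.97550271  3.66806613] [51.26259123 53.60805896 55.27116265]
gauge along [-53.99803024 218.79138646] 67.79333452349317 [630.74592711 156.09231012   0.        ]
```

```bash
cat > poses.py <<'E'
from h import *
def yawdir(d): a=np.radians(d);return np.array([np.sin(a),np.cos(a),0])
down=[0,0,-1]; up=np.array([0,0,1.])
# board
B=np.array([634.3,-201.1,0]);nb=yawdir(-2.85);QB=quat(frame(down,nb))
bx=yawdir(13.3);QH=quat(frame(down,bx));root=np.array([472.5,402.3,185]);tip=np.array([457.5,338.9,199.]);pv=(root-tip)/np.linalg.norm(root-tip)
def hang(s,dz=0): return list(tip+pv*s+[0,0,29+dz])   # TCP with hole centre s inside peg tip
# gauge: TCP pose for gauge origin o, axis g, grasped at x=GX with s sign
GX=22
def gpose(o,g,s=1,ax=None):
    g=np.array(g)/np.linalg.norm(g);y=np.cross(up,g);y/=np.linalg.norm(y);z=np.cross(g,y)
    return list(np.array(o)+GX*g-8*z),quat(frame(-z,s*y))   # grasp on axis, TCP 8 ahead
G0=np.array([630.8,156.0,50]);gd=-yawdir(10)
M=np.array([468.2,-25.2,155]);tu=yawdir(12.4)*np.cos(np.radians(40))+up*np.sin(np.radians(40))
def tube(s,sg=1): # collar s mm out of mouth
    return gpose(M+tu*(s+71),-tu,sg)
E
python3 - <<'E'
from poses import *
for n,p,q in [("b",[*B[:2],127],QB),("bup",[*B[:2],270],QB),("h0",hang(-30),QH),("h1",hang(33),QH),("hup",np.array(hang(33))+[0,0,80],QH)]:
    j=solver.ik(list(p),q);print(n,None if j is None else np.round(j,2))
for s in (1,-1):
    for n,(p,q) in [("g",gpose(G0,gd,s)),("gup",gpose(G0+[0,0,120],gd,s)),("t240",tube(240,s)),("t160",tube(160,s)),("t0",tube(0,s)),("fin",gpose(np.array([448,100,330])+221*yawdir(8),-yawdir(8),s))]:
        j=solver.ik(list(p),q);print(s,n,np.round(p),None if j is None else np.round(j,2))
E
```

```text
b [ 0.98  0.64 -1.03  1.51  0.56  1.31  1.52]
bup [ 0.99  0.56 -1.09  1.32  0.49  1.54  1.57]
h0 [ 0.4   0.3  -1.23  1.68  0.29  1.37  0.46]
h1 [ 0.18  0.42 -1.15  1.58  0.39  1.39  0.33]
hup [ 0.18  0.38 -1.17  1.46  0.35  1.53  0.37]
1 g [627. 134.  42.] [ 0.32  0.57 -0.74  1.65  0.43  1.09 -0.72]
1 gup [627. 134. 162.] [ 0.35  0.46 -0.79  1.54  0.33  1.28 -0.66]
1 t240 [517. 196. 335.] [ 1.31 -0.11 -1.2   1.82 -0.82  1.36  0.07]
1 t160 [504. 136. 283.] [ 1.43 -0.06 -1.23  1.91 -0.79  1.33  0.21]
1 t0 [477.  16. 180.] [ 1.61  0.31 -1.33  2.   -0.43  1.15  0.26]
1 fin [476. 297. 322.] [ 0.2   0.19 -0.92  1.51  0.15  1.52 -0.86]
-1 g [627. 134.  42.] [ 0.59  0.83 -1.21  1.64  0.82  1.26  2.18]
-1 gup [627. 134. 162.] [ 0.62  0.71 -1.29  1.54  0.68  1.42  2.26]
-1 t240 [517. 196. 335.] None
-1 t160 [504. 136. 283.] None
-1 t0 [477.  16. 180.] [-0.61  0.09  1.06  2.06 -0.78  1.33 -2.59]
-1 fin [476. 297. 322.] [ 0.48  0.36 -1.37  1.5   0.36  1.56  2.12]
```

```bash
python3 - <<'E'
from poses import *
S=monitor.get_state
env.move_gripper(40,20)
env.move_to([*B[:2],230],QB)
print(env.move_linear([*B[:2],127],rate=120,guard=8), S()["eef_pos"])
env.move_gripper(0,25);print(S()["gripper_width"],S()["grip_force"],S()["eef_pos"])
env.move_linear([*B[:2],255],rate=120)
env.move_to(hang(-60,30),QH)
env.move_linear(hang(-25),rate=120)
env.pause(.2);s=S();print(s["time_s"],s["gripper_width"],s["eef_pos"],hang(-25))
im,d=camera("wrist");im2,d2=camera("side");im3,d3=camera("top")
cv2.imwrite("pics/pre.png",np.vstack([np.hstack([im[:,:,::-1][:300,150:550],im2[:,:,::-1][120:420,150:550]])]))
P=cloud("side",d2)
for n in("side",):
  for r in cut_out("board",n)[:2]:
    q=P[r["pixels"]];q=q[~np.isnan(q[:,0])];print(r["p"],r["extent"],np.percentile(q,[2,50,98],axis=0).round().tolist())
E
```

```text
False [ 634.94856313 -201.04663626  127.93649948]
7.466509865349098 24.99811828136444 [ 634.32824527 -200.97898623  127.09494361]
16.675 8.385611300907346 [452.32776313 314.74514479 233.95913648] [np.float64(451.8725402625246), np.float64(315.11460350960397), np.float64(233.25229575497704)]
0.81 [257.5, 250.4, 291.6, 307.3] [[418.0, 186.0, 3.0], [444.0, 322.0, 174.0], [487.0, 329.0, 235.0]]
```

View pics/pre.png

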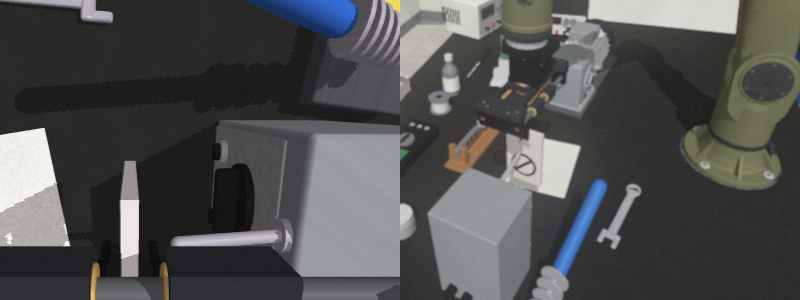

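The board is held upright in front of the peg, with its edge at (130,230) in the left view and the peg tip at (175,242). Now I slide it on.

```bash
python3 - <<'E'
from poses import *
S=monitor.get_state
print(env.move_linear(hang(32),rate=50,guard=5),S()["eef_pos"],hang(32),S()["ft_force"])
im,d=camera("wrist");cv2.imwrite("pics/ins.png",im[:,:,::-1][:300])
E
```

```text
False [464.82807981 368.99898522 221.36830743] [np.float64(464.7031484639685), np.float64(369.3453075077069), np.float64(221.2770614336294)] [-0.39539299 -0.56328814 -0.87072984]
```

View pics/ins.png

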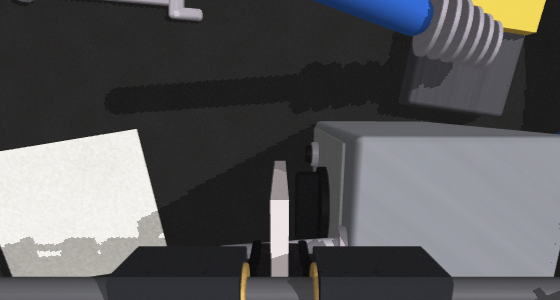

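The peg tip shows on the near side of the board at (230,245), so the peg is through the hole and nothing resisted. Next I lower, release, and fetch the gauge.

```bash
python3 - <<'E'
from poses import *
S=monitor.get_state
print(env.move_linear(hang(32,-10),rate=20,guard=3),S()["eef_pos"],S()["ft_force"])
env.move_gripper(30);env.pause(.3)
env.move_linear(hang(32,70),rate=120);env.pause(.1)
env.move_linear(hang(0,110),rate=150)
st=S();im,d=camera("wrist");cv2.imwrite("pics/hung.png",im[:,:,::-1][:300]);P=cloud("wrist",d,st)
for r in cut_out("board","wrist")[:1]:
    q=P[r["pixels"]];q=q[~np.isnan(q[:,0])];print(r["p"],r["extent"],np.percentile(q,[2,50,98],axis=0).round().tolist())
print(st["time_s"])
E
```

```text
True [464.85577527 369.24696369 213.95502259] [-0.76940528  0.31162183  3.34970946]
0.89 [299.3, 142.7, 323.7, 243.5] [[429.0, 355.0, 103.0], [457.0, 367.0, 201.0], [495.0, 379.0, 217.0]]
21.0667
```

View pics/hung.png

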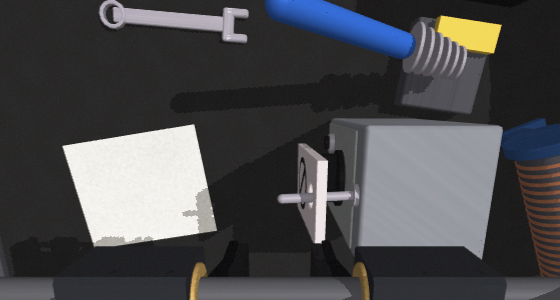

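The board hangs on the peg, with the peg visible through the hole at (280-355,197). Now the gauge.

```bash
python3 - <<'E'
from poses import *
S=monitor.get_state
p,q=gpose(G0,gd);a=np.array(p)
env.move_to(list(a+[0,0,130]),q)
env.move_gripper(34)
print(env.move_linear(p,rate=120,guard=8),S()["eef_pos"],p)
env.move_gripper(0,55);print(S()["gripper_width"],S()["grip_force"])
env.move_linear(list(a+[0,0,60]),rate=80)
env.move_linear(list(a+[0,0,150]),rate=150)
print(S()["gripper_width"],S()["time_s"])
p,q=tube(200);env.move_to(p,q);env.pause(.3)
st=S();print(st["time_s"],st["eef_pos"],p,solver.ik(*tube(0)))
W={}
for n in("wrist","side","top"):
    im,d=camera(n);P=cloud(n,d,st);W[n]=P;W["i"+n]=im
    for r in cut_out("gauge",n)[:1]:
        W["m"+n]=r["pixels"];x=P[r["pixels"]];x=x[~np.isnan(x[:,0])];print(n,r["p"],r["extent"],np.percentile(x,[2,50,98],axis=0).round().tolist())
np.savez("pre.npz",**W)
cv2.imwrite("pics/gpre.png",np.hstack([W["iwrist"][:300,150:550,::-1],W["iside"][80:380,120:520,::-1]]))
E
```

```text
False [627.77188965 134.61038558  43.03636454] [np.float64(626.9797400913275), np.float64(134.33422943373142), np.float64(42.0)]
13.767385593851301 54.99738374724984
13.103993764504194 26.1417
27.35 [510.24861567 166.84736443 308.66432273] [np.float64(510.26393788661824), np.float64(166.11776123389424), np.float64(308.92575926699647)] [ 0.83671248  0.09430509 -0.45625637  2.01842309 -0.68530664  1.25516802
  0.45644182]
wrist 0.76 [257.3, 92.9, 298.9, 344.8] [[501.0, 140.0, 300.0], [514.0, 186.0, 347.0], [525.0, 214.0, 370.0]]
side 0.65 [248.5, 150.5, 289.9, 188.5] [[479.0, 39.0, 207.0], [509.0, 191.0, 335.0], [525.0, 226.0, 370.0]]
top 0.71 [327.9, 233.7, 467.9, 292.7] [[318.0, -439.0, 9.0], [395.0, -346.0, 141.0], [467.0, -246.0, 179.0]]
```

View pics/gpre.png

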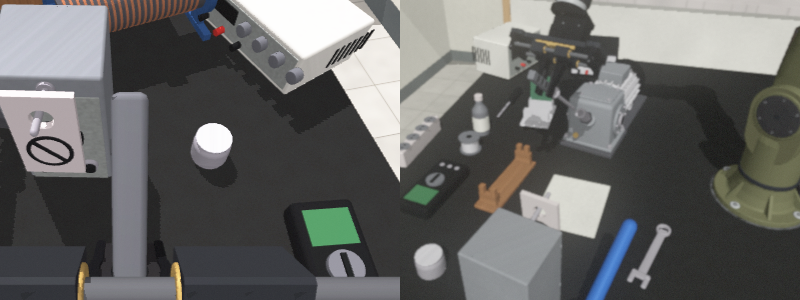

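The gauge is in the gripper and the board still hangs straight. Before inserting, I check the gauge's line against the planned one.

```bash
python3 - <<'E'
from poses import *
W=np.load("pre.npz");o=M+tu*271;g=-tu;y=np.cross(up,g);y/=np.linalg.norm(y);z=np.cross(g,y)
for n in("wrist","side","top"):
    P=W[n].reshape(-1,3);P=P[~np.isnan(P[:,0])]-o
    a,b,c=P@g,P@y,P@z
    for lo,hi in((-54,-25),(-25,0),(75,110),(110,150),(150,185),(185,225)):
        k=(a>lo)&(a<hi)&(abs(b)<14)&(abs(c)<18)
        if k.sum()>8:print(n,lo,k.sum(),"y",np.percentile(b[k],[5,50,95]).round(1),"z",np.percentile(c[k],[5,50,95]).round(1),"amax",a[k].max().round(1))
    k=(abs(b)<14)&(abs(c)<18);print(n,"ends",np.percentile(a[k],[0.5,99.5]) if k.any() else 0)
E
```

```text
wrist -54 2985 y [-6.7 -0.6  5.8] z [6.9 8.8 9.9] amax -25.0
wrist -25 2197 y [-6.8 -0.6  5.7] z [6.8 8.8 9.8] amax -0.0
wrist ends [-55.26716649  50.24806389]
side -54 82 y [-8.7 -7.4 -1.2] z [-10.2  -3.9   5.5] amax -25.7
side -25 64 y [-8.9 -7.7 -0.3] z [-10.3  -3.9   5.6] amax -0.2
side 75 15 y [-5.4 -4.2 -1.7] z [-5.4 -2.9  1.3] amax 108.3
side 110 26 y [-5.3 -4.4 -2.1] z [-5.5 -2.7  0.9] amax 148.5
side 150 20 y [-5.9 -5.  -1.7] z [-5.7 -4.2 -0.1] amax 184.8
side 185 13 y [-5.2 -4.6 -2.9] z [-5.9 -2.4  0.3] amax 214.0
side ends [-58.81634172 360.69708245]
top -54 73 y [-7.  -0.9  5.8] z [ 4.4  9.1 11.2] amax -25.3
top -25 56 y [-7.  -0.7  5.6] z [ 5.7  8.9 10.7] amax -0.1
top ends [-57.12143424  50.59000528]
```

```bash
python3 - <<'E'
from poses import *
S=monitor.get_state
st=S();f0=np.array(st["ft_force"]);print(st["ft_force"])
def rep(t,pl):
    s=S();d=np.array(s["eef_pos"])-pl; print(t,round(s["time_s"],1),"F",np.round(np.array(s["ft_force"])-f0,1),"dpos along",round(d@tu,2),np.round(d,1))
for s,r in((155,80),(130,30),(60,45),(12,45),(-3,12)):
    p,q=tube(s);g=env.move_linear(p,q,rate=r,guard=5);rep((s,g),np.array(tube(0)[0]))
    if g:break
env.pause(.4);rep("hold",np.array(tube(0)[0]))
E
```

```text
[ 0.0038549   0.08592522 -1.28874054]
(155, False) 28.4 F [ 0.6  0.1 -0.4] dpos along 155.23 [ 25.6 116.1  99.8]
(130, False) 29.3 F [ 1.6 -0.   0.6] dpos along 130.23 [21.5 97.4 83.7]
(60, False) 31.1 F [0.3 0.  0.2] dpos along 60.3 [ 9.9 45.1 38.8]
(12, False) 32.3 F [0.  0.4 0.2] dpos along 12.35 [2.1 9.2 7.9]
(-3, True) 33.4 F [1.1 0.5 3. ] dpos along -0.78 [-0.3 -0.3 -0.8]
hold 33.8 F [2.3 2.5 2.2] dpos along -0.81 [-0.5 -0.  -1.1]
```

Collar contact is confirmed: about 3.7 N along the tube axis, 0.8 mm from the planned depth. Next I withdraw and present the gauge.

```bash
python3 - <<'E'
from poses import *
S=monitor.get_state
for s,r in((20,30),(165,70),(215,120)):
    p,q=tube(s);print(s,env.move_linear(p,q,rate=r,guard=15),S()["ft_force"])
env.pause(.2)
F=np.array([448,115,320]);p,q=gpose(F+221*yawdir(8),-yawdir(8))
env.move_to(p,q);env.pause(.6)
st=S();print(st["time_s"],st["eef_pos"],p,st["grip_force"],st["gripper_width"],np.abs(st["qd"]).max())
im,d=camera("side");P=cloud("side",d);cv2.imwrite("pics/fin.png",im[80:400,100:500,::-1])
Q=P.reshape(-1,3);Q=Q[~np.isnan(Q[:,0])]-F;u=yawdir(8);a=Q@u;b=Q@np.cross(up,u)
for lo,hi in((-3,50),(50,100),(100,145)):
    k=(a>lo)&(a<hi)&(abs(b)<20)&(abs(Q[:,2])<25);print(lo,k.sum(),np.median(Q[k],axis=0)+F,a[k].min())
for r in cut_out("board","side")[:1]:
    x=P[r["pixels"]];x=x[~np.isnan(x[:,0])];print(r["p"],np.percentile(x,[2,50,98],axis=0).round().tolist())
E
```

```text
20 False [-0.54595618 -0.49767694 -0.62586428]
165 False [-0.33693433  0.33080509 -1.42556204]
215 False [ 0.43665429 -0.72118048 -2.35009296]
39.2083 [475.72510398 311.9849541  312.0232698 ] [np.float64(475.695447091053), np.float64(312.0633456795725), np.float64(312.0)] 54.99744476750493 13.437484652860933 0.0018683719527833908
  return _methods._mean(a, axis=axis, dtype=dtype,
  ret = um.true_divide(
Traceback (most recent call last):
ValueError: zero-size array to reduction operation minimum which has no identity
```

View pics/fin.png

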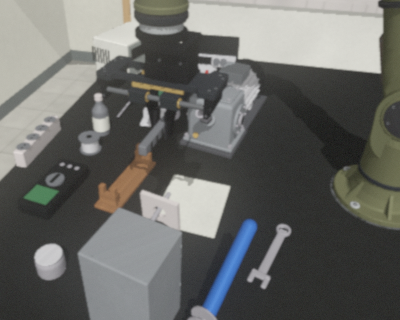

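The side view shows the grip at (150,135), but the gripper hides the rod. The board hangs at (160,205). I'll check the rod from the other cameras.

```bash
python3 - <<'E'
from poses import *
st=monitor.get_state();F=np.array([448,115,320]);u=yawdir(8);v=np.cross(up,u)
for n in("top","wrist","side"):
    im,d=camera(n);P=cloud(n,d,st);Q=P.reshape(-1,3);Q=Q[~np.isnan(Q[:,0])]-F;a=Q@u;b=Q@v
    for lo,hi in((-5,30),(30,70),(70,110),(110,145),(230,250),(250,272)):
        k=(a>lo)&(a<hi)&(abs(b)<8)&(abs(Q[:,2])<20)
        if k.sum()>4: print(n,lo,k.sum(),"lat",np.median(b[k]).round(1),"z",np.percentile(Q[k,2],[10,50,90]).round(1),a[k].min().round(1))
    if n=="side":
        for r in cut_out("board",n)[:1]:
            x=P[r["pixels"]];x=x[~np.isnan(x[:,0])];print(r["p"],np.percentile(x,[2,50,98],axis=0).round().tolist())
E
```

```text
top -5 43 lat 0.4 z [0.6 2.7 4.6] 0.5
top 30 57 lat 0.1 z [0.8 3.2 4.9] 30.0
top 70 57 lat 0.5 z [0.2 3.  5.3] 70.2
top 110 50 lat 0.4 z [0.4 2.9 5.5] 110.8
wrist 230 1832 lat 0.4 z [7.7 8.9 9.8] 230.0
wrist 250 2290 lat 0.4 z [7.7 9.  9.9] 250.0
side 230 91 lat 5.0 z [-1.7  8.5  9.6] 230.1
side 250 113 lat 5.5 z [-2.5  8.7  9.8] 250.0
0.77 [[430.0, 365.0, 159.0], [459.0, 375.0, 196.0], [498.0, 382.0, 217.0]]
```

The gauge is level at z = 320 mm, its tip is over the pad, and the board hangs as before.

```bash
python3 -c "
from h import *
print(env.sign_off())"
```

```text
the job is handed in; nothing more can be done
None
```

I handed the job in after about 39 s of the 64 s; no verdict came back, but the cameras and force readings show the board hanging on the peg, the gauge dipped until its collar touched the mouth and drawn out, and the gauge held level and still at 320 mm with its tip over the pad.

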